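# Find the rocking corner of the jig plate and fold its shim flat

## Task

The jig plate on the bench stands firmly on three corners and rocks on the fourth. Press down on the plate's corners with a fingertip, one after another, until you find the one that rocks, pushing it down until it stops; then let it come back up and press that corner's fold-down shim completely flat so that the plate sits level. Leave the other three shims standing, do not lift or shift the plate, and leave the loose things around it and on it where they are.

Things in the scene. Friction and masses are not known exactly. Their poses are not given: they have to be found in the camera images.
- plate: loose aluminium jig plate, 200 (its x) x 170 (its y) x 12 mm, 1.7 kg, lying level over a dark steel slab; origin at the centre of its underside, x towards its far edge, y to its left, z up; top face 12 mm above the origin, 44 mm above the bench. Stop blocks at the middle of each edge keep it from sliding
- plate_mid (a point): centre of the plate's top face. Under each corner is a hidden foot pad (44 x 50 mm); springs centre the plate. Three corners are solid and give under 1 mm. Under the fourth, which changes from start to start, the pad is 5 mm too low: about 8 to 10 N there rocks the corner down some 4 mm to a stop; it springs back when let go
- corner_1 (a point): where to press the far left corner: point on the plate's top face at plate x +86, y +71 mm, 14 mm in from both edges, with a clear patch about 22 mm wide around it
- shim_1 (a joint): fold-down shim of the far left corner: steel tab 50 x 18 x 4 mm, hinged on a pin along the plate's y, 4 mm above the plate's top at plate x +66, y +50 mm; the tab reaches towards the plate's x middle. 0 to 0.1 rad: standing up (about 45 degrees) as at the start; 0.85: flat. Flat, a toe sticks out 5 mm under the plate: on a solid corner this would jack the plate up
- tab_1 (a point): point on the upper face of shim_1's tab, 40 mm from its pin, 10 mm short of its free end; it moves with the tab, at the start about 33 mm above the plate's top. Pressing straight down here (about 3 N; the stiff hinge stays where left) folds the tab flat, its upper face then 6 mm above the plate's top
- corner_2 (a point): where to press the far right corner: point on the plate's top face at plate x +86, y -71 mm, 14 mm in from both edges, with a clear patch about 22 mm wide around it
- shim_2 (a joint): fold-down shim of the far right corner: steel tab 50 x 18 x 4 mm, hinged on a pin along the plate's y, 4 mm above the plate's top at plate x +66, y -50 mm; the tab reaches towards the plate's x middle. 0 to 0.1 rad: standing up (about 45 degrees) as at the start; 0.85: flat. Flat, a toe sticks out 5 mm under the plate: on a solid corner this would jack the plate up
- tab_2 (a point): point on the upper face of shim_2's tab, 40 mm from its pin, 10 mm short of its free end; it moves with the tab, at the start about 33 mm above the plate's top. Pressing straight down here (about 3 N; the stiff hinge stays where left) folds the tab flat, its upper face then 6 mm above the plate's top
- corner_3 (a point): where to press the near right corner: point on the plate's top face at plate x -86, y -71 mm, 14 mm in from both edges, with a clear patch about 22 mm wide around it
- shim_3 (a joint): fold-down shim of the near right corner: steel tab 50 x 18 x 4 mm, hinged on a pin along the plate's y, 4 mm above the plate's top at plate x -66, y -50 mm; the tab reaches towards the plate's x middle. 0 to 0.1 rad: standing up (about 45 degrees) as at the start; 0.85: flat. Flat, a toe sticks out 5 mm under the plate: on a solid corner this would jack the plate up
- tab_3 (a point): point on the upper face of shim_3's tab, 40 mm from its pin, 10 mm short of its free end; it moves with the tab, at the start about 33 mm above the plate's top. Pressing straight down here (about 3 N; the stiff hinge stays where left) folds the tab flat, its upper face then 6 mm above the plate's top
- corner_4 (a point): where to press the near left corner: point on the plate's top face at plate x -86, y +71 mm, 14 mm in from both edges, with a clear patch about 22 mm wide around it
- shim_4 (a joint): fold-down shim of the near left corner: steel tab 50 x 18 x 4 mm, hinged on a pin along the plate's y, 4 mm above the plate's top at plate x -66, y +50 mm; the tab reaches towards the plate's x middle. 0 to 0.1 rad: standing up (about 45 degrees) as at the start; 0.85: flat. Flat, a toe sticks out 5 mm under the plate: on a solid corner this would jack the plate up
- tab_4 (a point): point on the upper face of shim_4's tab, 40 mm from its pin, 10 mm short of its free end; it moves with the tab, at the start about 33 mm above the plate's top. Pressing straight down here (about 3 N; the stiff hinge stays where left) folds the tab flat, its upper face then 6 mm above the plate's top
- hub: small flanged aluminium hub, 44 mm dia, 24 mm tall, standing loose on the middle of the plate; bystander, origin at its underside's centre
- bolt: steel bolt standing on its head (21 mm dia, 31 mm tall) on the slab's near ledge, between the plate and the robot; bystander, origin at its underside's centre
- pulley: aluminium pulley ring, 90 mm dia, 22 mm thick, lying on the bench; bystander, origin at its underside's centre
- grease: white grease jar, 60 mm dia, 85 mm tall; bystander, origin at its underside's centre
- wrench: steel wrench, 180 mm long, lying on the bench; bystander
- driver: screwdriver, 200 mm long, lying on the bench; bystander
- ingot: small round aluminium casting blank, 52 mm dia, 30 mm tall, on the bench; bystander, origin at its underside's centre

How it is judged (in metres and radians):
On the way, in this order (a step that is already met when the one before it is completed fails the run):
1. a finger rocks the plate down at its loose corner (tilted over 0.03 rad) with all four shims still standing (angle between plate's own z axis and vertical above 0.03 rad and contact force between the fingers and plate above 2 N and value of joint each of shim_1, shim_2, shim_3, shim_4 below 0.25 rad), for 0.1 s.
2. with the plate back near level, one shim is pressed flat and the other three still stand (((value of joint shim_1 above 0.77 rad and value of joint each of shim_2, shim_3, shim_4 below 0.25 rad) or (value of joint shim_2 above 0.77 rad and value of joint each of shim_1, shim_3, shim_4 below 0.25 rad) or (value of joint shim_3 above 0.77 rad and value of joint each of shim_1, shim_2, shim_4 below 0.25 rad) or (value of joint shim_4 above 0.77 rad and value of joint each of shim_1, shim_2, shim_3 below 0.25 rad)) and angle between plate's own z axis and vertical below 0.02 rad), for 0.2 s.
At the end, for the whole second after the job is handed in: exactly one shim is folded flat (over 0.77 of 0.85 rad), the other three stand (under 0.25 rad), and the plate rests level (within 0.015 rad, which only the rocking corner's shim allows) within 8 mm of where it started (((value of joint shim_1 above 0.77 rad and value of joint each of shim_2, shim_3, shim_4 below 0.25 rad) or (value of joint shim_2 above 0.77 rad and value of joint each of shim_1, shim_3, shim_4 below 0.25 rad) or (value of joint shim_3 above 0.77 rad and value of joint each of shim_1, shim_2, shim_4 below 0.25 rad) or (value of joint shim_4 above 0.77 rad and value of joint each of shim_1, shim_2, shim_3 below 0.25 rad)) and angle between plate's own z axis and vertical below 0.015 rad and distance of plate_mid from where it was at the start of the episode below 0.008 m and linear speed of plate below 0.01 m/s); the robot touches nothing.
It fails at once if the plate is lifted or shoved (its middle moves over 12 mm) (distance of plate_mid from where it was at the start of the episode above 0.012 m).
It fails at once if a second shim is folded down (value of joint each of shim_1, shim_2 above 0.4 rad or value of joint each of shim_1, shim_3 above 0.4 rad or value of joint each of shim_1, shim_4 above 0.4 rad or value of joint each of shim_2, shim_3 above 0.4 rad or value of joint each of shim_2, shim_4 above 0.4 rad or value of joint each of shim_3, shim_4 above 0.4 rad).
It fails at once if a bystander is moved over 25 mm, lifted or knocked over (distance of any of hub, bolt, pulley, grease, wrench, driver, ingot from where it was at the start of the episode above 0.025 m or angle between any of hub, bolt, grease, ingot's own z axis and vertical above 0.5 rad).
It also fails if it takes over 64 s, if anything falls off the work surface, if the arm or the gripper's body presses on something with over 40 N, if the wrist force passes 120 N, or if a joint passes its speed limit or range.

## Robot

A 6-joint arm with a two-finger parallel gripper is mounted at the origin on the work surface. World frame = base frame: x ahead of the robot, y to its left, z up, the work surface at z = 0. Lengths are in mm, angles in rad, forces in N, time in s.
With the tool pointing down it reaches from about 300 to 775 mm from the base axis. Payload 14.6 kg.
Tool frame: the origin (TCP) lies at the very end of the fingers, on their centre line; the grasp point (between the pads) lies 19 mm behind it (manip.grip_point_offset is the distance from the TCP to the grasp point, in mm); z points along the fingers, y is the line along which they close (so a half turn about z gives the same grasp; the last joint's range is limited). The gripper opens to 94 mm and grips with 3 to 60 N. Pads are 16 mm wide; open, the fingers measure 119 mm over their backs; the gripper's body (75 mm by 177 mm) begins 78 mm behind the grasp point.
Start: joints at [-1.415, 0.3, 1.521, -0, 1.321, -0.067], TCP at [121.522, -536.397, 166.746] pointing down, gripper open.
Joint ranges: [-3.03, 3.03], [-0.79, 2.21], [0.23, 2.52], [-1.04, 4.18], [0, 3.07], [-2.55, 2.55]. Speed limits (rad/s): [2.22, 2.22, 2.57, 3.14, 3.14, 3.14].

## Interface

Orientations are given as [roll, pitch, yaw] about the fixed x, y, z axes, in that order (R = Rz(yaw) Ry(pitch) Rx(roll)).
In Python, from cell import telemetry, eyes, manip gives the robot as it stands.
- The arm moves only by the tool play_rows, never from a script. Its arguments are lists of equal length, an entry for each row: "translation": the shift along the world's x, y, z in m, a list of three; "yaw": the turn about the world's z in rad. A call has 1 to 12 rows; each row is the pose to reach, as a shift and turn from the pose commanded when the call began; what a row does not reach only later rows make up. A row lasts 1/8 s, in which the tool goes at most 62.5 mm and 10.7 degrees, less where a joint would pass 70% of its speed; a pose out of reach is approached as far as the arm can. A call with a gripper value outside its range is refused whole. "hand" is the opening, from 0 (shut) to 1 (fully open), set as the call begins (left out, the last holds). The fingers move at their own pace and stop on an object; "force" is the grip in N (left out, the last holds). Time passes only in rows, so rows that repeat a pose let the fingers close. It gives the time, the measured TCP pose, the force, the opening and the grip force at its end, in the units of the state.
- telemetry.read_state(): the state, without advancing time (a new reading comes with each control period).
- eyes.camera(name): name is "side" or "top"; returns a dict with "pixels" (420x560x3 uint8, red, green, blue), "fx", "fy", "cx", "cy" (pixels), "cam_to_world" (4x4, takes a point from camera to world coordinates). Camera axes: x right, y up, looking along -z (the intrinsics and any distortion apply to the point x, -y, -z); pixel columns grow to the right and rows downward; lengths in mm; the calibration is good to about 2 mm. A picture is of the moment at which its call begins. There is no depth.
- manip.sign_off(): hands the job in; it is judged then, once.
The state is a dict: "clock": time; "joints": joint angles; "qd": joint speeds; "effort": joint torques, N m; "eef_pos": TCP position; "eef_rot": TCP orientation; "wrist_force": force on the tool from outside, world axes, zero at the start; "moment": the same for the moment, N m; "finger_gap": finger opening in mm; "finger_force": force on a finger pad.
Only numpy, scipy, OpenCV 4.12 (cv2) and the standard library are available. Lean on these libraries where they do the work, as an engineer would, in place of code of your own. Each camera call takes 0.05 s, during which the arm holds its last target. There are 200 camera calls.

## Working session

There is one attempt and no reset: what is moved stays moved. The work goes in short steps, Python scripts to look and compute and a tool call to move; the robot and the scene stay as the last step left them, time stands still between calls to the robot, and variables do not carry over. Pictures are saved under pics/ and viewed, at most 10 in all, crops included, and the job is handed in when it is done.

Besides the shell and the picture viewer there is one more tool, called as name(argument=value, ...), one argument or row to a line, values as JSON. play_rows: Moves the arm, as the interface text tells. Its arguments: {"type":"object","properties":{"translation":{"type":"array","items":{"type":"array","items":{"type":"number"}}},"yaw":{"type":"array","items":{"type":"number"}},"hand":{"type":"number"},"force":{"type":"number"}},"required":["translation","yaw"]}

```bash
mkdir -p pics
python3 - <<'E'
from cell import telemetry, eyes, manip
import cv2
for n in("top","side"):
    c=eyes.camera(n); cv2.imwrite(f"pics/{n}0.png",c["pixels"][:,:,::-1])
    print(n,c["fx"],c["fy"],c["cx"],c["cy"],c["cam_to_world"],[k for k in c])
s=telemetry.read_state();print(s["clock"],s["eef_pos"],s["eef_rot"],s["wrist_force"])
E
```

```text
top 411.1390675722242 411.1390675722242 280.6166312259293 210.53813942626775 [[-2.41963796e-02  9.97401027e-01 -6.78655007e-02  4.32568843e+02]
 [-9.99569552e-01 -2.52638200e-02 -1.49147312e-02 -1.49942852e+01]
 [-1.65905100e-02  6.74754057e-02  9.97582991e-01  1.01336577e+03]
 [ 0.00000000e+00  0.00000000e+00  0.00000000e+00  1.00000000e+00]] ['pixels', 'fx', 'fy', 'cx', 'cy', 'cam_to_world']
side 498.2684148176121 498.2684148176121 284.06974174967945 206.8259866268514 [[ 9.52959408e-01  2.19461589e-01 -2.09057357e-01  2.86313673e+02]
 [-3.02821666e-01  7.18815576e-01 -6.25782076e-01 -6.85292134e+02]
 [ 1.29385559e-02  6.59652014e-01  7.51459789e-01  8.66025140e+02]
 [ 0.00000000e+00  0.00000000e+00  0.00000000e+00  1.00000000e+00]] ['pixels', 'fx', 'fy', 'cx', 'cy', 'cam_to_world']
0.1 [ 121.47683937 -536.13270058  166.24328448] [-3.14052821e+00 -5.83161686e-05  2.22822435e-01] [-0.64080906  0.29145522  0.43592594]
```

View pics/top0.png

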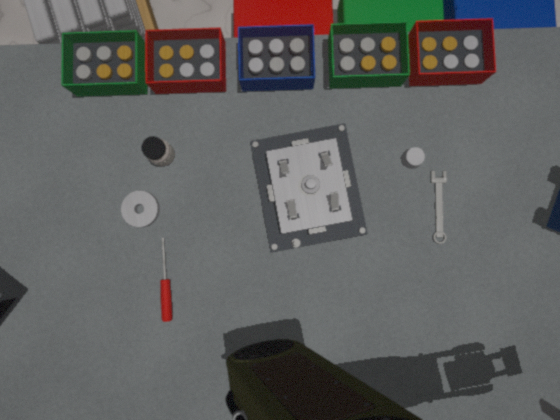

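View pics/side0.png

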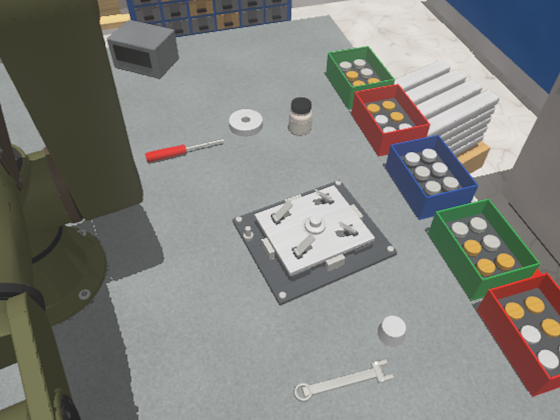

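The top view shows the plate centred near (310,186), turned a few degrees, with four tabs and the hub at (311,184), and the bolt at (296,243). The side view shows the same layout, with the plate near (315,228).

```bash
cat > h.py <<'E'
import numpy as np,cv2
from cell import telemetry, eyes, manip
def ray(c,u,v,z):
    T=c["cam_to_world"]; d=T[:3,:3]@np.array([(u-c["cx"])/c["fx"],-(v-c["cy"])/c["fy"],-1]); o=T[:3,3]
    return o+d*(z-o[2])/d[2]
def proj(c,p):
    T=c["cam_to_world"]; q=T[:3,:3].T@(np.asarray(p,float)-T[:3,3])
    return c["cx"]-c["fx"]*q[0]/q[2], c["cy"]+c["fy"]*q[1]/q[2]
E
python3 - <<'E'
from h import *
for n,poly,k in(("top",[(257,146),(340,130),(362,230),(274,245)],25),("side",[(240,220),(335,186),(388,248),(285,290)],25)):
    c=eyes.camera(n); g=cv2.cvtColor(c["pixels"],cv2.COLOR_RGB2GRAY)
    m=np.zeros_like(g); cv2.fillPoly(m,[np.array(poly)],255)
    t,_=cv2.threshold(g[m>0].reshape(-1,1),0,255,cv2.THRESH_OTSU)
    b=((g>t)&(m>0)).astype(np.uint8)*255
    ct=max(cv2.findContours(b,cv2.RETR_EXTERNAL,cv2.CHAIN_APPROX_NONE)[0],key=cv2.contourArea)
    b=np.zeros_like(b); cv2.drawContours(b,[ct],-1,255,-1)
    b=cv2.morphologyEx(b,cv2.MORPH_OPEN,cv2.getStructuringElement(cv2.MORPH_ELLIPSE,(k,k)))
    ct=max(cv2.findContours(b,cv2.RETR_EXTERNAL,cv2.CHAIN_APPROX_NONE)[0],key=cv2.contourArea)
    w=np.array([ray(c,*p[0],44)[:2] for p in ct],np.float32)
    r=cv2.minAreaRect(w);print(n,t,r)
    # tabs
    cv2.imwrite(f"pics/{n}_z.png",cv2.resize(c["pixels"][:,:,::-1][(120 if n=="top" else 175):(260 if n=="top" else 305),225:405],None,fx=4,fy=4,interpolation=cv2.INTER_CUBIC))
E
```

```text
top 115.0 ((557.1279907226562, -68.05364227294922), (213.8140869140625, 184.4716796875), 2.036349058151245)
side 160.0 ((561.1524047851562, -70.4566650390625), (205.45176696777344, 168.32533264160156), 8.813360214233398)
```

View pics/top_z.png

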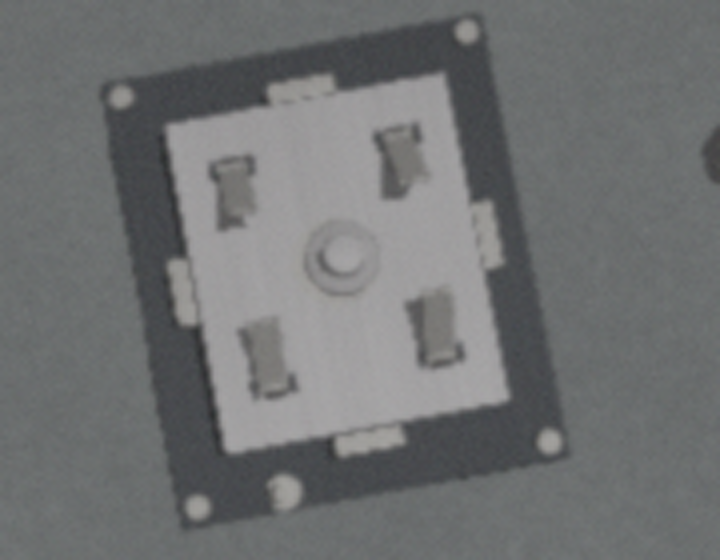

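The crop shows the plate corners at zoomed (167,124), (445,74), (509,400), (226,453), pins at the outer ends of the tabs, and the hub at (342,257).

```bash
cat >> h.py <<'E'
if 1:
    pass
E
python3 - <<'E'
from h import *
c=eyes.camera("top"); s=eyes.camera("side")
z=np.array([(167,124),(445,74),(509,400),(226,453)])/4+[225-.4,120-.4]
W=np.array([ray(c,*p,44)[:2] for p in z]);print(W.round(1))
ctr=W.mean(0); e=[np.linalg.norm(W[i]-W[(i+1)%4]).round(1) for i in range(4)]
xv=(W[0]+W[1]-W[2]-W[3]); yaw=np.arctan2(xv[1],xv[0]); yv=W[0]+W[3]-W[1]-W[2]
print(ctr,e,yaw,np.arctan2(-yv[0],yv[1]))
R=np.array([[np.cos(yaw),-np.sin(yaw)],[np.sin(yaw),np.cos(yaw)]])
L=np.array([[100,85],[100,-85],[-100,-85],[-100,85]])
for n,l in(("corner",[[86,71],[86,-71],[-86,-71],[-86,71]]),("tab",[[38,50],[38,-50],[-38,-50],[-38,50]]),("tabflat",[[26,50],[26,-50],[-26,-50],[-26,50]])):
    print(n,(ctr+np.array(l)@R.T).round(1).tolist())
im=s["pixels"][:,:,::-1].copy(); im=cv2.resize(im[175:305,225:405],None,fx=4,fy=4,interpolation=cv2.INTER_CUBIC)
for l in L:
    p=np.array(proj(s,[*(ctr+R@l),44])); q=((p-[225,175]+.4)*4).astype(int); cv2.circle(im,tuple(int(a) for a in q),4,(0,0,255),1)
cv2.imwrite("pics/side_chk.png",im)
E
```

```text
[[ 6.428e+02  3.010e+01]
 [ 6.684e+02 -1.365e+02]
 [ 4.729e+02 -1.676e+02]
 [ 4.458e+02 -4.000e-01]]
[557.4909033  -68.58462585] [np.float64(168.5), np.float64(198.0), np.float64(169.4), np.float64(199.3)] 0.155555793466787 0.15641891005832684
corner [[631.5, 14.9], [653.5, -125.4], [483.5, -152.1], [461.5, -11.8]]
tab [[587.3, -13.3], [602.8, -112.1], [527.7, -123.9], [512.2, -25.1]]
tabflat [[575.4, -15.2], [590.9, -114.0], [539.6, -122.0], [524.1, -23.2]]
```

View pics/side_chk.png

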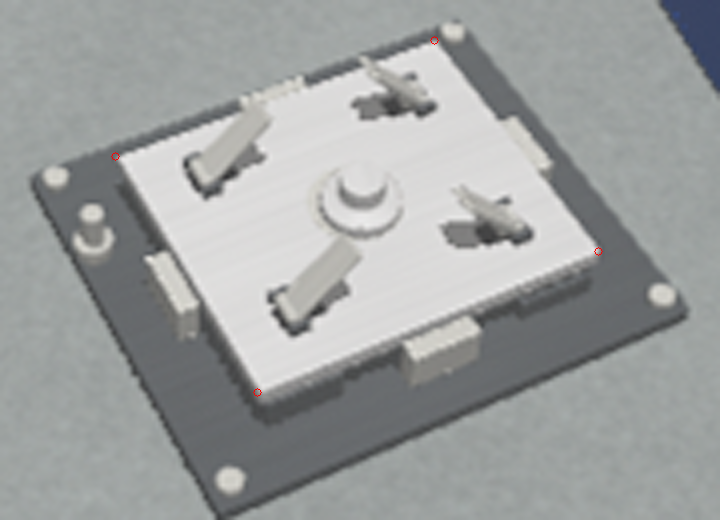

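The side-view check agrees within about 2 mm: the projected corners fall on the plate's corners. I'll start with corner_3, fingers shut.

play_rows(
  translation=[
    [0.04, 0.042, 0],
    [0.08, 0.085, 0],
    [0.12, 0.127, 0],
    [0.16, 0.17, 0],
    [0.2, 0.212, 0],
    [0.24, 0.255, -0.01],
    [0.28, 0.297, -0.02],
    [0.32, 0.34, -0.04],
    [0.345, 0.365, -0.06],
    [0.362, 0.384, -0.066],
    [0.362, 0.384, -0.066],
    [0.362, 0.384, -0.066],
  ],
  yaw=[-0.067, -0.067, -0.067, -0.067, -0.067, -0.067, -0.067, -0.067, -0.067, -0.067, -0.067, -0.067],
  hand=0,
  force=10,
)

```text
clock: 1.8
eef_pos: [483.2, -152.9, 101.0]
eef_rot: [3.141, -0.0, 0.156]
wrist_force: [0.0, 0.5, -0.4]
finger_gap: 0.3
finger_force: 0.0
```

Good position. Descend to just above the plate, then in small steps.

play_rows(
  translation=[
    [0, 0.001, -0.03],
    [0, 0.001, -0.045],
    [0, 0.001, -0.052],
    [0, 0.001, -0.055],
    [0, 0.001, -0.057],
    [0, 0.001, -0.058],
    [0, 0.001, -0.058],
  ],
  yaw=[0, 0, 0, 0, 0, 0, 0],
)

```text
clock: 2.68
eef_pos: [483.6, -151.4, 42.9]
eef_rot: [3.141, -0.0, 0.156]
wrist_force: [0.8, 0.2, -0.1]
finger_gap: 0.4
finger_force: 0.0
```

play_rows(
  translation=[
    [0, 0, -0.001],
    [0, 0, -0.0015],
    [0, 0, -0.002],
    [0, 0, -0.002],
  ],
  yaw=[0, 0, 0, 0],
)

```text
clock: 3.18
eef_pos: [483.5, -151.4, 40.7]
eef_rot: [-3.142, 0.0, 0.156]
wrist_force: [0.1, 0.1, 0.0]
finger_gap: 0.6
finger_force: 0.0
```

play_rows(
  translation=[
    [0, 0, -0.001],
    [0, 0, -0.001],
  ],
  yaw=[0, 0],
)

```text
clock: 3.42
eef_pos: [483.5, -151.4, 39.7]
eef_rot: [-3.142, 0.0, 0.156]
wrist_force: [0.1, 0.4, 0.5]
finger_gap: 0.5
finger_force: 0.0
```

play_rows(
  translation=[
    [0, 0, -0.001],
    [0, 0, -0.001],
  ],
  yaw=[0, 0],
)

```text
clock: 3.68
eef_pos: [483.5, -151.4, 38.6]
eef_rot: [-3.142, 0.0, 0.156]
wrist_force: [0.4, -0.3, -0.9]
finger_gap: 0.5
finger_force: 0.0
```

Run:
```python
from h import *
s=telemetry.read_state();print({k:np.round(s[k],2) for k in s})
c=eyes.camera("side");cv2.imwrite("pics/p1.png",cv2.resize(c["pixels"][140:320,210:410,::-1],None,fx=3,fy=3,interpolation=cv2.INTER_CUBIC))
```

```text
{'clock': np.float64(3.68), 'joints': array([-0.38,  0.35,  1.77, -0.  ,  1.01,  1.04]), 'qd': array([-0., -0.,  0.,  0.,  0., -0.]), 'effort': array([ 0.000e+00, -5.086e+01, -2.991e+01,  4.000e-02, -8.000e-02,
        0.000e+00]), 'eef_pos': array([ 483.46, -151.37,   38.65]), 'eef_rot': array([-3.14,  0.  ,  0.16]), 'wrist_force': array([ 0.44, -0.27, -0.87]), 'moment': array([-0.01, -0.05, -0.03]), 'finger_force': np.float64(0.0), 'finger_gap': np.float64(0.5)}
```

View pics/p1.png

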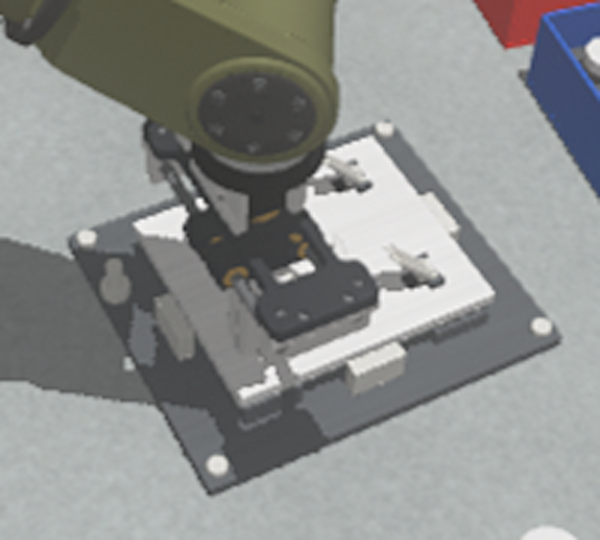

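The side view shows the shut fingers over the corner_3 patch near (275,370). There is no contact force yet and the plate is undisturbed, so I'll keep descending in small steps.

play_rows(
  translation=[
    [0, 0, -0.001],
    [0, 0, -0.001],
  ],
  yaw=[0, 0],
)

```text
clock: 3.98
eef_pos: [483.5, -151.4, 37.7]
eef_rot: [-3.142, 0.0, 0.156]
wrist_force: [-0.5, -0.9, 0.1]
finger_gap: 0.6
finger_force: 0.0
```

play_rows(
  translation=[
    [0, 0, -0.001],
    [0, 0, -0.001],
  ],
  yaw=[0, 0],
)

```text
clock: 4.22
eef_pos: [483.5, -151.4, 36.7]
eef_rot: [-3.142, 0.0, 0.156]
wrist_force: [0.1, -0.2, -0.2]
finger_gap: 0.6
finger_force: 0.0
```

play_rows(
  translation=[
    [0, 0, -0.001],
    [0, 0, -0.001],
  ],
  yaw=[0, 0],
)

```text
clock: 4.47
eef_pos: [483.5, -151.4, 35.7]
eef_rot: [-3.142, 0.0, 0.156]
wrist_force: [0.3, 0.2, 0.2]
finger_gap: 0.6
finger_force: 0.0
```

Run:
```python
from h import *
s=telemetry.read_state();print(s["effort"].round(2) if hasattr(s["effort"],"round") else s["effort"])
c=eyes.camera("side");x0,y0=265,215
im=cv2.resize(c["pixels"][y0:y0+80,x0:x0+100,::-1],None,fx=7,fy=7,interpolation=cv2.INTER_CUBIC)
for p,col in((s["eef_pos"],(0,0,255)),([483.5,-152.1,44],(0,255,0))):
    q=(np.array(proj(c,p))-[x0,y0]+.4)*7; cv2.circle(im,tuple(int(a) for a in q),5,col,1)
cv2.imwrite("pics/p2.png",im)
```

```text
[-0.000e+00 -5.096e+01 -2.976e+01  4.000e-02 -8.000e-02 -0.000e+00]
```

View pics/p2.png

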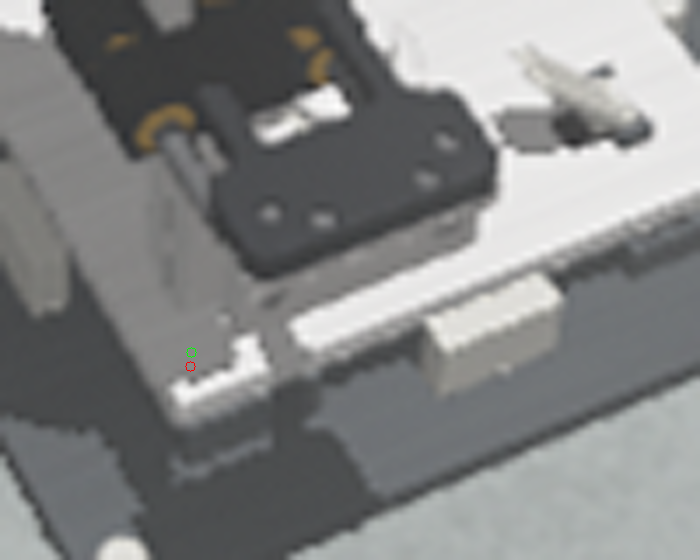

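The crop shows the finger ending around (190,315), above the marked plate point at (190,352). So the shut fingertips really do sit above the nominal TCP, and I'll keep stepping down on force.

play_rows(
  translation=[
    [0, 0, -0.001],
    [0, 0, -0.002],
  ],
  yaw=[0, 0],
)

```text
clock: 4.78
eef_pos: [483.5, -151.4, 33.7]
eef_rot: [3.142, -0.0, 0.156]
wrist_force: [-0.0, -0.1, -0.7]
finger_gap: 0.7
finger_force: 0.0
```

play_rows(
  translation=[
    [0, 0, -0.001],
    [0, 0, -0.002],
  ],
  yaw=[0, 0],
)

```text
clock: 5.03
eef_pos: [483.5, -151.4, 31.7]
eef_rot: [-3.142, 0.0, 0.156]
wrist_force: [0.3, -0.6, 0.3]
finger_gap: -0.0
finger_force: 0.0
```

play_rows(
  translation=[
    [0, 0, -0.001],
    [0, 0, -0.002],
  ],
  yaw=[0, 0],
)

```text
clock: 5.28
eef_pos: [483.5, -151.4, 29.7]
eef_rot: [-3.142, -0.0, 0.156]
wrist_force: [0.0, -0.3, 0.2]
finger_gap: 0.4
finger_force: 0.0
```

play_rows(
  translation=[
    [0, 0, -0.001],
    [0, 0, -0.002],
  ],
  yaw=[0, 0],
)

```text
clock: 5.52
eef_pos: [483.5, -151.4, 27.7]
eef_rot: [3.142, -0.0, 0.156]
wrist_force: [0.3, 0.4, 0.4]
finger_gap: 0.6
finger_force: 0.0
```

play_rows(
  translation=[
    [0, 0, -0.001],
    [0, 0, -0.002],
  ],
  yaw=[0, 0],
)

```text
clock: 5.78
eef_pos: [483.5, -151.4, 25.7]
eef_rot: [-3.142, 0.0, 0.156]
wrist_force: [-0.4, 0.3, 0.3]
finger_gap: 0.5
finger_force: 0.0
```

Run:
```python
from h import *
s=telemetry.read_state();print(s["wrist_force"],s["eef_pos"])
c=eyes.camera("side");x0,y0=265,215
im=cv2.resize(c["pixels"][y0:y0+80,x0:x0+100,::-1],None,fx=7,fy=7,interpolation=cv2.INTER_CUBIC)
im=np.clip(im.astype(float)*1.0,0,255).astype(np.uint8)
im=cv2.LUT(im,(255*(np.arange(256)/255)**.6).astype(np.uint8))
cv2.imwrite("pics/p3.png",im)
```

```text
[-0.43551454  0.33464942  0.30386054] [ 483.5179299  -151.38251413   25.66218797]
```

View pics/p3.png

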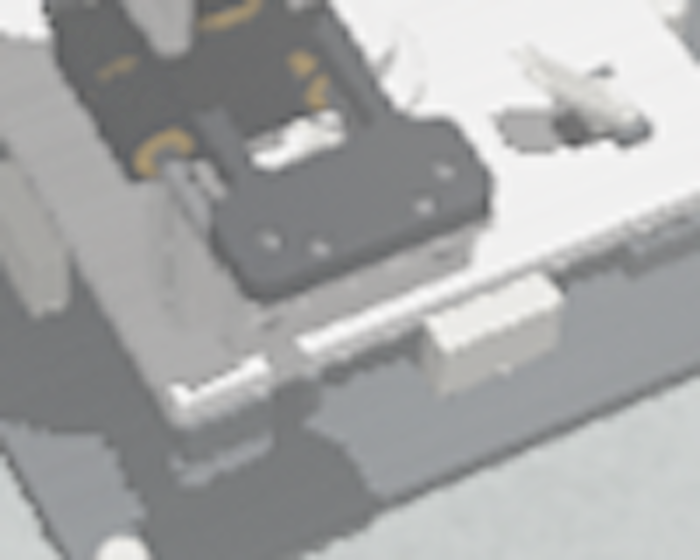

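The fingertip still ends above the plate around (185,330), in shade, and the corner's lit edge at (220,385) has not moved. Continuing.

play_rows(
  translation=[
    [0, 0, -0.001],
    [0, 0, -0.002],
  ],
  yaw=[0, 0],
)

```text
clock: 6.08
eef_pos: [483.5, -151.4, 23.7]
eef_rot: [3.142, -0.0, 0.156]
wrist_force: [-0.3, -0.1, -0.0]
finger_gap: 0.3
finger_force: 0.0
```

play_rows(
  translation=[
    [0, 0, -0.001],
    [0, 0, -0.002],
  ],
  yaw=[0, 0],
)

```text
clock: 6.32
eef_pos: [483.5, -151.4, 21.7]
eef_rot: [3.142, -0.0, 0.156]
wrist_force: [0.4, 0.4, 0.1]
finger_gap: 0.7
finger_force: 0.0
```

play_rows(
  translation=[
    [0, 0, -0.001],
    [0, 0, -0.002],
  ],
  yaw=[0, 0],
)

```text
clock: 6.58
eef_pos: [483.5, -151.4, 19.7]
eef_rot: [-3.142, 0.0, 0.156]
wrist_force: [-0.5, 0.3, 0.3]
finger_gap: 0.7
finger_force: 0.0
```

Run:
```python
from h import *
s=telemetry.read_state()
c=eyes.camera("side");x0,y0=255,200
cr=c["pixels"][y0:y0+100,x0:x0+100,::-1]
cl=cv2.createCLAHE(4,(4,4)); lab=cv2.cvtColor(cr,cv2.COLOR_BGR2LAB); lab[...,0]=cl.apply(lab[...,0]); a=cv2.cvtColor(lab,cv2.COLOR_LAB2BGR)
a=cv2.resize(a,None,fx=6,fy=6,interpolation=cv2.INTER_CUBIC)
ep=np.array(s["eef_pos"])
for dz in(0,20,40,60,80,97):
    q=(np.array(proj(c,ep+[0,0,dz]))-[x0,y0]+.4)*6; cv2.circle(a,tuple(int(v) for v in q),3,(0,0,255),-1)
cv2.imwrite("pics/p4.png",a)
```

```text
(no output)
```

View pics/p4.png

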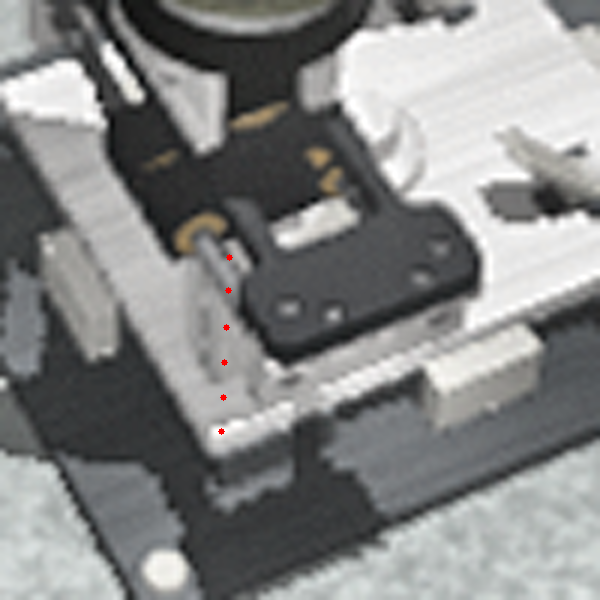

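The enhanced view shows the finger ending near (225,385). That is about 25 mm above the nominal TCP at (221,431), so the tip is nearly on the plate. I'll check the gripper body's height against the tabs before continuing.

Run:
```python
from h import *
s=telemetry.read_state(); c=eyes.camera("side"); ep=np.array(s["eef_pos"])
y=.1556; R=np.array([[np.cos(y),-np.sin(y)],[np.sin(y),np.cos(y)]])
for h in(60,97):
  for l in([-37,-88],[37,-88],[-37,88],[37,88]):
    print(h,l,((np.array(proj(c,[*(ep[:2]+R@l),ep[2]+h]))-[255,200]+.4)*6).round())
```

```text
60 [-37, -88] [250. 584.]
60 [37, -88] [462. 492.]
60 [-37, 88] [  9. 175.]
60 [37, 88] [205. 102.]
97 [-37, -88] [254. 518.]
97 [37, -88] [473. 425.]
97 [-37, 88] [  6. 104.]
97 [37, 88] [207.  31.]
```

play_rows(
  translation=[
    [0, 0, -0.001],
    [0, 0, -0.001],
  ],
  yaw=[0, 0],
)

```text
clock: 6.92
eef_pos: [483.5, -151.4, 18.7]
eef_rot: [-3.142, 0.0, 0.156]
wrist_force: [-0.5, -0.5, -0.0]
finger_gap: 0.4
finger_force: 0.0
```

play_rows(
  translation=[
    [0, 0, -0.001],
    [0, 0, -0.0015],
  ],
  yaw=[0, 0],
)

```text
clock: 7.18
eef_pos: [483.5, -151.4, 17.2]
eef_rot: [-3.142, 0.0, 0.156]
wrist_force: [-0.3, -0.4, -0.7]
finger_gap: 0.4
finger_force: 0.0
```

play_rows(
  translation=[
    [0, 0, -0.001],
    [0, 0, -0.0015],
  ],
  yaw=[0, 0],
)

```text
clock: 7.42
eef_pos: [483.5, -151.4, 15.7]
eef_rot: [-3.142, 0.0, 0.156]
wrist_force: [-1.0, 0.0, -0.4]
finger_gap: 0.5
finger_force: 0.0
```

play_rows(
  translation=[
    [0, 0, -0.001],
    [0, 0, -0.0015],
  ],
  yaw=[0, 0],
)

```text
clock: 7.68
eef_pos: [483.5, -151.4, 14.2]
eef_rot: [-3.142, 0.0, 0.156]
wrist_force: [0.5, 0.6, -1.2]
finger_gap: 0.3
finger_force: 0.0
```

play_rows(
  translation=[
    [0, 0, -0.001],
    [0, 0, -0.0015],
  ],
  yaw=[0, 0],
)

```text
clock: 7.92
eef_pos: [483.5, -151.4, 12.7]
eef_rot: [-3.142, 0.0, 0.156]
wrist_force: [-0.1, -0.2, -0.1]
finger_gap: 0.4
finger_force: 0.0
```

Run:
```python
from h import *
s=telemetry.read_state();print(s["joints"],s["wrist_force"])
def crop(n,x0,y0,w,h,f):
    c=eyes.camera(n); cr=c["pixels"][y0:y0+h,x0:x0+w,::-1]
    cl=cv2.createCLAHE(3,(2,2)); lab=cv2.cvtColor(cr,cv2.COLOR_BGR2LAB); lab[...,0]=cl.apply(lab[...,0])
    a=cv2.resize(cv2.cvtColor(lab,cv2.COLOR_LAB2BGR),None,fx=f,fy=f,interpolation=cv2.INTER_LANCZOS4)
    for z,col in((s["eef_pos"][2],(0,0,255)),(44,(0,255,0)),(110,(255,0,0))):
        q=(np.array(proj(c,[483.5,-151.4,z]))-[x0,y0]+.4)*f; cv2.circle(a,tuple(int(v) for v in q),4,col,1)
    return a
cv2.imwrite("pics/p5.png",np.hstack([crop("side",275,225,40,60,10),crop("top",300,150,80,120,5)]))
```

```text
[-3.75743547e-01  3.93986261e-01  1.78976173e+00 -2.97627657e-05
  9.57930845e-01  1.03926493e+00] [-0.06415712 -0.18377869 -0.07008812]
```

View pics/p5.png

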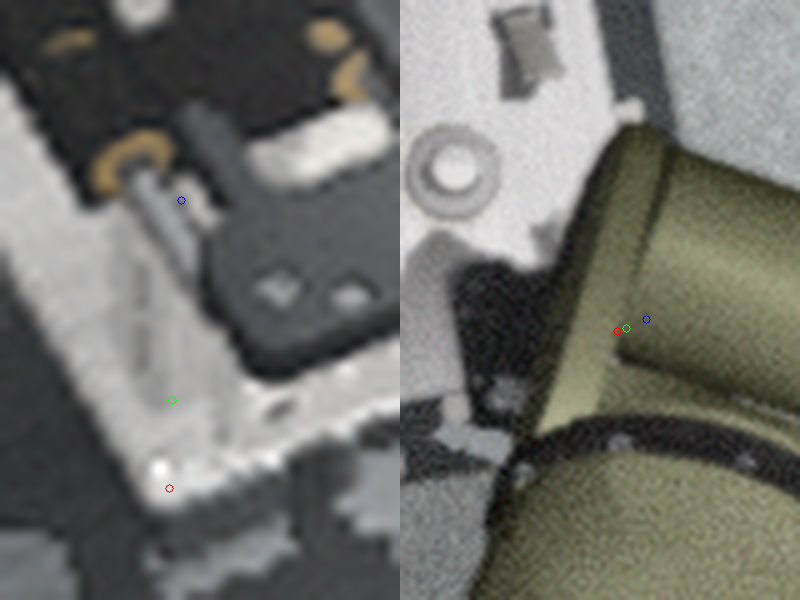

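The finger now ends at about (155,410) in the left panel, right at the plate-top marker (172,400), so contact should be imminent. The corner edge is undisturbed.

play_rows(
  translation=[
    [0, 0, -0.001],
    [0, 0, -0.0015],
  ],
  yaw=[0, 0],
)

```text
clock: 8.28
eef_pos: [483.5, -151.4, 11.2]
eef_rot: [-3.142, 0.0, 0.156]
wrist_force: [-0.5, 0.6, 0.5]
finger_gap: 0.1
finger_force: 0.0
```

play_rows(
  translation=[
    [0, 0, -0.001],
    [0, 0, -0.0015],
  ],
  yaw=[0, 0],
)

```text
clock: 8.52
eef_pos: [483.5, -151.4, 9.7]
eef_rot: [-3.142, 0.0, 0.156]
wrist_force: [0.9, -0.1, 0.2]
finger_gap: 0.5
finger_force: 0.0
```

play_rows(
  translation=[
    [0, 0, -0.001],
    [0, 0, -0.0015],
  ],
  yaw=[0, 0],
)

```text
clock: 8.78
eef_pos: [483.5, -151.4, 8.2]
eef_rot: [-3.141, 0.0, 0.156]
wrist_force: [-0.3, -0.3, 0.9]
finger_gap: 0.7
finger_force: 0.0
```

play_rows(
  translation=[
    [0, 0, -0.001],
    [0, 0, -0.0015],
  ],
  yaw=[0, 0],
)

```text
clock: 9.02
eef_pos: [483.5, -151.4, 6.7]
eef_rot: [-3.142, 0.0, 0.156]
wrist_force: [-0.0, 0.2, 0.4]
finger_gap: 0.6
finger_force: 0.0
```

play_rows(
  translation=[
    [0, 0, -0.001],
    [0, 0, -0.0015],
  ],
  yaw=[0, 0],
)

```text
clock: 9.28
eef_pos: [483.6, -151.4, 5.5]
eef_rot: [3.142, -0.0, 0.156]
wrist_force: [-4.4, 1.9, 8.7]
finger_gap: 0.5
finger_force: 4.7
```

play_rows(
  translation=[
    [0, 0, -0.001],
    [0, 0, -0.0015],
  ],
  yaw=[0, 0],
)

```text
clock: 9.52
eef_pos: [483.7, -151.4, 5.4]
eef_rot: [3.141, -0.0, 0.156]
wrist_force: [-10.6, 4.9, 29.1]
finger_gap: 0.4
finger_force: 14.6
```

Run:
```python
from h import *
s=telemetry.read_state();print(s["wrist_force"],s["moment"],s["effort"],manip.grip_point_offset,[a for a in dir(manip) if a[0]!='_'],[a for a in dir(telemetry) if a[0]!='_'])
b=cv2.imread("pics/side0.png"); c=eyes.camera("side"); cv2.imwrite("pics/raw6.png",c["pixels"][:,:,::-1])
# template shift of plate features still visible: far-right tab_2 area and far edge
for n,(x,y,w,h) in {"tab2":(330,215,45,35),"tab1":(310,188,30,20),"nl":(245,210,25,20)}.items():
    t=b[y:y+h,x:x+w]; m=c["pixels"][y-6:y+h+6,x-6:x+w+6,::-1].copy(); r=cv2.matchTemplate(m,t,cv2.TM_CCOEFF_NORMED); print(n,cv2.minMaxLoc(r)[1::2])
```

```text
[-10.5989103    4.90523686  29.14239607] [0.88874796 2.30571217 0.05259123] [-3.63799604e-01 -3.96054304e+01 -2.54248685e+01  7.99585576e-02
 -3.38407271e+00 -5.30836842e-04] 18.8 ['Unreachable', 'grip_point_offset', 'sign_off'] ['read_state']
tab2 (0.9287785887718201, (6, 6))
tab1 (0.5329670906066895, (6, 6))
nl (0.6667446494102478, (5, 6))
```

Contact at last: 29 N, with the TCP reading z≈5.4, far below the plate's 44 mm. I'll triangulate the slab and plate heights to find out what the finger touched.

Run:
```python
from h import *
c=eyes.camera("top"); s=eyes.camera("side")
def tri(pt,ps):
    A=[];B=[]
    M=np.zeros((3,3));v=np.zeros(3)
    for cam,p in((c,pt),(s,ps)):
        o=cam["cam_to_world"][:3,3]; d=ray(cam,*p,0)-o; d/=np.linalg.norm(d); P=np.eye(3)-np.outer(d,d); M+=P; v+=P@o
    return np.linalg.solve(M,v).round(1)
T=lambda p:np.array(p)/4+[224.6,119.6]; S=lambda p:np.array(p)/4+[224.6,174.6]
for n,a,b in(("scFL",(120,97),(453,33)),("scNL",(198,508),(55,178)),("scNR",(550,442),(230,480)),("scFR",(467,32),(661,294)),
 ("plFL",(167,124),(434,40)),("plNL",(226,453),(117,158)),("plNR",(509,400),(262,392)),("plFR",(445,74),(598,251)),("bolttop",(289,488),(92,213)),("hubtop",(342,255),(362,178))):
    print(n,tri(T(a),S(b)))
```

```text
scFL [668.1  59.9  13.3]
scNL [414.1  17.6  16.2]
scNR [ 448.7 -195.7   17.2]
scFR [ 701.5 -154.5   16.5]
plFL [642.5  30.1  45.1]
plNL [ 4.461e+02 -4.000e-01  4.260e+01]
plNR [ 473.6 -167.8   43.4]
plFR [ 668.8 -136.6   44.1]
bolttop [423.7 -36.7  46.4]
hubtop [559.4 -70.9  66.6]
```

play_rows(
  translation=[
    [0, 0, 0.005],
    [0, 0, 0.03],
    [0, 0, 0.06],
    [0, 0, 0.095],
    [0, 0, 0.095],
  ],
  yaw=[0, 0, 0, 0, 0],
)

```text
clock: 10.3
eef_pos: [484.7, -151.9, 101.0]
eef_rot: [3.139, -0.004, 0.156]
wrist_force: [-0.5, -0.3, -0.5]
finger_gap: 0.5
finger_force: 0.0
```

The plate is confirmed at z≈44 and the slab at z≈15. So the shut fingertips end about 38 mm behind the reported TCP, and corner_3 (solid, 29 N with almost no give) is touched at a reading of z≈5.6. Next is corner_4.

play_rows(
  translation=[
    [-0.011, 0.07, 0],
    [-0.022, 0.14, 0],
    [-0.022, 0.14, 0],
    [-0.022, 0.14, -0.04],
    [-0.022, 0.14, -0.075],
    [-0.022, 0.14, -0.09],
    [-0.022, 0.14, -0.09],
  ],
  yaw=[0, 0, 0, 0, 0, 0, 0],
)

```text
clock: 11.18
eef_pos: [461.2, -11.7, 8.2]
eef_rot: [-3.141, 0.002, 0.155]
wrist_force: [0.3, -0.5, 1.5]
finger_gap: 0.2
finger_force: 0.0
```

play_rows(
  translation=[
    [0, 0, -0.001],
    [0, 0, -0.002],
    [0, 0, -0.002],
  ],
  yaw=[0, 0, 0],
)

```text
clock: 11.55
eef_pos: [461.8, -11.5, 7.2]
eef_rot: [3.141, -0.001, 0.156]
wrist_force: [0.1, -0.1, -0.1]
finger_gap: 0.6
finger_force: 0.0
```

play_rows(
  translation=[
    [0, 0, -0.001],
    [0, 0, -0.0015],
    [0, 0, -0.0015],
  ],
  yaw=[0, 0, 0],
)

```text
clock: 11.92
eef_pos: [461.6, -11.4, 5.6]
eef_rot: [3.142, -0.0, 0.156]
wrist_force: [-1.5, -0.2, 5.3]
finger_gap: 1.0
finger_force: 2.7
```

Contact at the same height (5.6). Press on.

play_rows(
  translation=[
    [0, 0, -0.001],
    [0, 0, -0.001],
  ],
  yaw=[0, 0],
)

```text
clock: 12.18
eef_pos: [461.7, -11.4, 5.4]
eef_rot: [3.141, -0.0, 0.156]
wrist_force: [-8.3, 0.7, 20.9]
finger_gap: 0.6
finger_force: 10.3
```

Solid. Next, corner_1.

play_rows(
  translation=[
    [0, 0, 0.02],
    [0, 0, 0.065],
    [0.055, 0.009, 0.08],
    [0.11, 0.017, 0.08],
    [0.17, 0.0265, 0.08],
    [0.17, 0.0265, 0.08],
    [0.17, 0.0265, 0.04],
    [0.17, 0.0265, 0.012],
    [0.17, 0.0265, 0.004],
    [0.17, 0.0265, 0.004],
  ],
  yaw=[0, 0, 0, 0, 0, 0, 0, 0, 0, 0],
)

```text
clock: 13.42
eef_pos: [631.4, 15.0, 8.9]
eef_rot: [3.142, -0.0, 0.156]
wrist_force: [0.1, -0.1, 0.2]
finger_gap: 0.6
finger_force: 0.0
```

play_rows(
  translation=[
    [0, 0, -0.001],
    [0, 0, -0.002],
    [0, 0, -0.003],
    [0, 0, -0.003],
  ],
  yaw=[0, 0, 0, 0],
)

```text
clock: 13.92
eef_pos: [631.7, 15.1, 5.6]
eef_rot: [3.142, -0.001, 0.156]
wrist_force: [-1.1, -0.1, 3.5]
finger_gap: 0.5
finger_force: 1.6
```

play_rows(
  translation=[
    [0, 0, -0.001],
    [0, 0, -0.001],
  ],
  yaw=[0, 0],
)

```text
clock: 14.18
eef_pos: [631.8, 15.1, 5.6]
eef_rot: [3.141, -0.001, 0.156]
wrist_force: [-5.1, 0.8, 12.3]
finger_gap: 0.5
finger_force: 6.3
```

play_rows(
  translation=[
    [0, 0, -0.001],
    [0, 0, -0.001],
  ],
  yaw=[0, 0],
)

```text
clock: 14.42
eef_pos: [631.9, 15.1, 5.5]
eef_rot: [3.141, -0.001, 0.156]
wrist_force: [-9.7, 0.2, 21.5]
finger_gap: 0.7
finger_force: 10.7
```

play_rows(
  translation=[
    [0, 0, 0.02],
    [0, 0, 0.065],
    [0.007, -0.05, 0.08],
    [0.015, -0.1, 0.08],
    [0.022, -0.14, 0.08],
    [0.022, -0.14, 0.08],
    [0.022, -0.14, 0.04],
    [0.022, -0.14, 0.013],
    [0.022, -0.14, 0.005],
    [0.022, -0.14, 0.005],
  ],
  yaw=[0, 0, 0, 0, 0, 0, 0, 0, 0, 0],
)

```text
clock: 15.68
eef_pos: [653.8, -124.4, 8.8]
eef_rot: [3.142, -0.0, 0.156]
wrist_force: [-0.6, -0.3, -0.4]
finger_gap: 0.6
finger_force: 0.0
```

play_rows(
  translation=[
    [0, 0, -0.001],
    [0, 0, -0.002],
    [0, 0, -0.003],
    [0, 0, -0.003],
  ],
  yaw=[0, 0, 0, 0],
)

```text
clock: 16.18
eef_pos: [653.7, -124.9, 5.6]
eef_rot: [3.141, -0.001, 0.156]
wrist_force: [0.2, 0.2, 2.2]
finger_gap: 0.6
finger_force: 1.0
```

play_rows(
  translation=[
    [0, 0, -0.001],
    [0, 0, -0.002],
    [0, 0, -0.002],
  ],
  yaw=[0, 0, 0],
)

```text
clock: 16.55
eef_pos: [653.9, -125.1, 4.0]
eef_rot: [3.141, -0.001, 0.156]
wrist_force: [-1.2, -1.6, 8.0]
finger_gap: 0.2
finger_force: 3.8
```

This corner gives. Push on to its stop.

play_rows(
  translation=[
    [0, 0, -0.001],
    [0, 0, -0.002],
    [0, 0, -0.002],
  ],
  yaw=[0, 0, 0],
)

```text
clock: 16.92
eef_pos: [654.1, -125.2, 2.3]
eef_rot: [3.141, -0.001, 0.156]
wrist_force: [-1.4, -0.1, 8.7]
finger_gap: 0.3
finger_force: 4.6
```

play_rows(
  translation=[
    [0, 0, -0.001],
    [0, 0, -0.002],
    [0, 0, -0.002],
    [0, 0, -0.002],
  ],
  yaw=[0, 0, 0, 0],
)

```text
clock: 17.42
eef_pos: [654.3, -125.3, 1.2]
eef_rot: [3.14, -0.002, 0.156]
wrist_force: [-4.7, 1.0, 16.2]
finger_gap: 0.5
finger_force: 7.9
```

play_rows(
  translation=[
    [0, 0, -0.001],
    [0, 0, -0.001],
    [0, 0, -0.001],
    [0, 0, -0.001],
  ],
  yaw=[0, 0, 0, 0],
)

```text
clock: 17.92
eef_pos: [654.4, -125.3, 1.1]
eef_rot: [3.14, -0.002, 0.156]
wrist_force: [-8.6, 0.8, 22.3]
finger_gap: 0.8
finger_force: 11.4
```

Corner_2 rocks: it stopped 4.5 mm down. Release it and move above tab_2.

play_rows(
  translation=[
    [0, 0, 0.004],
    [0, 0, 0.01],
    [0, 0, 0.05],
    [0, 0, 0.09],
    [-0.02, 0.004, 0.09],
    [-0.057, 0.012, 0.09],
    [-0.057, 0.012, 0.08],
    [-0.057, 0.012, 0.06],
    [-0.057, 0.012, 0.055],
    [-0.057, 0.012, 0.055],
  ],
  yaw=[0, 0, 0, 0, 0, 0, 0, 0, 0, 0],
)

```text
clock: 19.18
eef_pos: [596.8, -113.0, 53.0]
eef_rot: [-3.141, 0.001, 0.156]
wrist_force: [0.5, 0.1, 0.8]
finger_gap: 0.7
finger_force: 0.0
```

play_rows(
  translation=[
    [0, 0, -0.003],
    [0, 0, -0.006],
    [0, 0, -0.009],
    [0, 0, -0.012],
    [0, 0, -0.015],
  ],
  yaw=[0, 0, 0, 0, 0],
)

```text
clock: 19.8
eef_pos: [596.5, -113.0, 38.4]
eef_rot: [3.141, -0.0, 0.156]
wrist_force: [-2.4, 0.2, 3.4]
finger_gap: 0.8
finger_force: 1.7
```

The tab is folding at 3.4 N. Continue down.

play_rows(
  translation=[
    [0, 0, -0.003],
    [0, 0, -0.006],
    [0, 0, -0.009],
    [0, 0, -0.012],
    [0, 0, -0.015],
    [0, 0, -0.018],
  ],
  yaw=[0, 0, 0, 0, 0, 0],
)

```text
clock: 20.55
eef_pos: [596.5, -112.9, 20.0]
eef_rot: [-3.142, 0.0, 0.156]
wrist_force: [-1.3, 0.6, 1.3]
finger_gap: 0.6
finger_force: 0.7
```

play_rows(
  translation=[
    [0, 0, -0.002],
    [0, 0, -0.004],
    [0, 0, -0.006],
    [0, 0, -0.007],
    [0, 0, -0.007],
  ],
  yaw=[0, 0, 0, 0, 0],
)

```text
clock: 21.18
eef_pos: [596.5, -112.9, 13.2]
eef_rot: [-3.142, -0.0, 0.156]
wrist_force: [0.5, -0.6, -0.0]
finger_gap: 0.3
finger_force: 0.0
```

play_rows(
  translation=[
    [0, 0, -0.001],
    [0, 0, -0.002],
    [0, 0, -0.002],
  ],
  yaw=[0, 0, 0],
)

```text
clock: 21.55
eef_pos: [596.6, -112.9, 11.5]
eef_rot: [3.142, -0.0, 0.156]
wrist_force: [-2.2, -0.1, 4.2]
finger_gap: 0.6
finger_force: 1.8
```

play_rows(
  translation=[
    [0, 0, -0.001],
    [0, 0, -0.0015],
    [0, 0, -0.0015],
  ],
  yaw=[0, 0, 0],
)

```text
clock: 21.92
eef_pos: [596.8, -113.1, 10.8]
eef_rot: [3.141, -0.001, 0.156]
wrist_force: [-6.0, 0.4, 11.9]
finger_gap: 0.6
finger_force: 6.1
```

Contact is at 11.6, which matches the flat height. One firmer press, then retreat clear.

play_rows(
  translation=[
    [0, 0, -0.001],
    [0, 0, -0.001],
    [0, 0, -0.001],
  ],
  yaw=[0, 0, 0],
)

```text
clock: 22.3
eef_pos: [596.9, -113.2, 10.3]
eef_rot: [3.141, -0.001, 0.156]
wrist_force: [-7.0, 0.6, 16.9]
finger_gap: 0.7
finger_force: 8.3
```

play_rows(
  translation=[
    [0, 0, 0.01],
    [0, 0, 0.06],
    [0, 0, 0.12],
    [0, 0, 0.15],
    [0, -0.05, 0.15],
    [0, -0.1, 0.15],
    [-0.04, -0.15, 0.15],
    [-0.08, -0.2, 0.15],
    [-0.12, -0.25, 0.15],
    [-0.16, -0.28, 0.15],
    [-0.16, -0.28, 0.15],
    [-0.16, -0.28, 0.15],
  ],
  yaw=[0, 0, 0, 0, 0, 0, 0, 0, 0, 0, 0, 0],
)

```text
clock: 23.8
eef_pos: [436.9, -392.7, 158.9]
eef_rot: [3.141, -0.0, 0.156]
wrist_force: [-0.6, -1.2, 0.7]
finger_gap: 0.6
finger_force: 0.0
```

Run:
```python
from h import *
print(telemetry.read_state()["wrist_force"])
c=eyes.camera("side");a=cv2.resize(c["pixels"][175:305,225:405,::-1],None,fx=4,fy=4,interpolation=cv2.INTER_CUBIC)
cv2.imwrite("pics/fin.png",a)
```

```text
[-0.5963649  -1.198468    0.66592025]
```

View pics/fin.png

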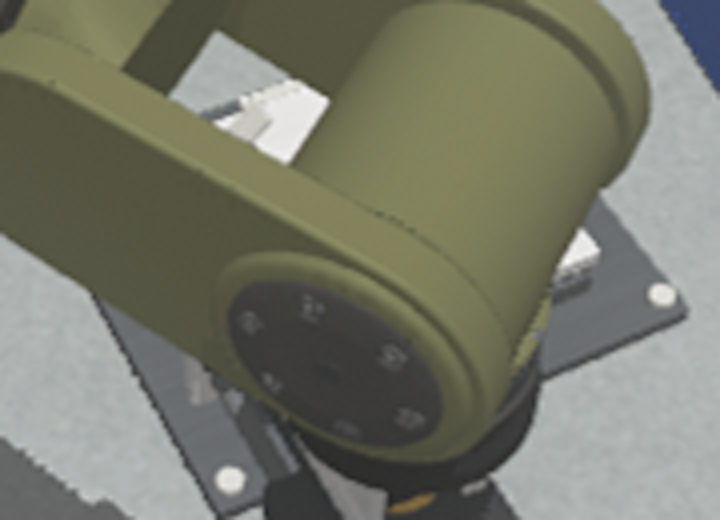

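The arm hides the plate in this side view. I'll check the tabs numerically in the top view against the starting picture.

Run:
```python
from h import *
b=cv2.imread("pics/top0.png"); c=eyes.camera("top"); a=c["pixels"][:,:,::-1].copy()
P={1:(233,190),2:(402,160),3:(437,328),4:(267,358),"hub":(342,257),"bolt":(288,490),"FR":(445,74),"NL":(226,453)}
for n,p in P.items():
    u,v=(np.array(p)/4+[225,120]).astype(int); w=11
    t=b[v-w:v+w,u-w:u+w]; m=a[v-w-4:v+w+4,u-w-4:u+w+4].copy()
    r=cv2.minMaxLoc(cv2.matchTemplate(m,t,cv2.TM_CCOEFF_NORMED)); print(n,round(r[1],3),np.array(r[3])-4)
# tab_2 dark rows along its axis
R=lambda l,y=.1556:np.array([557.5+np.cos(y)*l[0]-np.sin(y)*l[1],-68.6+np.sin(y)*l[0]+np.cos(y)*l[1]])
for k,im in(("old",b),("new",a)):
    for nm,sg in(("tab2",-50),("tab1",50)):
        print(k,nm,[int(im[int(round(q[1])),int(round(q[0]))].mean()) for x in range(70,8,-4) for q in [proj(c,[*R([x,sg]),50])]])
```

```text
1 0.997 [0 0]
2 0.658 [0 0]
3 0.997 [0 0]
4 0.996 [0 0]
hub 0.989 [0 0]
bolt 0.996 [0 0]
FR 0.998 [0 0]
NL 0.998 [0 0]
old tab2 [106, 123, 118, 115, 118, 118, 116, 114, 121, 136, 147, 159, 159, 159, 158, 159]
old tab1 [111, 133, 117, 115, 117, 116, 117, 121, 122, 115, 134, 158, 158, 159, 158, 158]
new tab2 [114, 145, 148, 160, 161, 161, 162, 163, 163, 164, 165, 163, 164, 160, 163, 166]
new tab1 [121, 139, 121, 124, 123, 124, 125, 130, 132, 122, 141, 168, 166, 168, 168, 168]
```

Only tab_2 has changed. The other tabs, the hub, the bolt and the plate corners match the start picture with zero shift.

```bash
python3 -c "
from cell import manip
print(manip.sign_off())"
```

```text
the job is handed in; nothing more can be done
None
```

The far right corner (corner_2) was the one that rocked (4.5 mm down to its stop); I let it back up, pressed shim_2 flat and handed the job in, and in the top view the other three shims, the plate, the hub and the bolt had not moved.

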